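# Fasten the battery box cover on the bookcase shelf

## Task

The cover of the shelf lights' battery box still has one screw undone, the one whose slot lies crosswise. Take the broad flat-bladed screwdriver with the flat handle from the coral holder, seat its blade in that slot, press the sprung screw in and, keeping it pressed, turn it clockwise until it is fully home with its slot in line with the long side of the box. Then stand the screwdriver upright back in its well of the holder and let go.

Things in the scene. Friction and masses are not known exactly. Their poses are not given: they have to be found in the camera images.
- driver: Broad stubby screwdriver, 130 mm long, 120 g, upright in a well. Origin: middle of blade tip; z up the shaft, x along the blade's width. Blade 18 mm wide, 3.5 thick (2 at the last 5 mm), 22 tall; shaft 10 thick; round 44 mm guard 58 to 64 mm above the tip; black flat-sided handle 64 to 130 mm above the tip, 40 wide (x), 24 thick (y): grip across the 24, about 100 mm above the tip.
- holder: Coral silicone block 75 (x) by 150 (y) by 66 mm high with two wells, stuck to the shelf. Origin: centre of its underside, z up. One well holds the broad driver, the other a bystander: a slim screwdriver, 122 mm long, with a round 20 mm handle. A driver hangs by its guard on the block's top, tip 8 mm above the shelf.
- holder_hole0 (a point): Centre of the mouth of one well, on the holder's top face 66 mm above the shelf, 36 mm from its middle to its -y end. The well is a round 30 mm hole straight through to the shelf.
- holder_hole1 (a point): Centre of the mouth of the other well, 36 mm from the holder's middle to its +y end; otherwise as holder_hole0.
- battery_box: White plastic box with a white cover, 85 (x) by 160 (y) by 40 mm high, fixed to the shelf. Origin: centre of its underside. Two like steel screws, 26 mm across, stand on the cover: the undone one 50 mm from the middle towards +y, slot crosswise (nearer the box's short side); the one 50 mm towards -y is already home, slot along the box, and does not move.
- slot (a point): Middle of the slot's floor in the undone screw; moves with the screw. x along the slot, z up. The slot is 6 mm deep, open at both ends, 4.5 mm wide near its floor, sides flared to about 11 mm at the top. Unpressed, its floor is 47 mm above the shelf.
- screw (a joint): Turn of the undone screw, rad, growing clockwise seen from above: 0 with its slot along the box's short side, 1.57 along the long side, where it meets a stop (fully home). Starts between 0.2 and 0.55. Stays where left; takes about 0.05 N m to turn. The blade has about 8 degrees of play each way in the slot.
- plunger (a joint): How far the undone screw is pressed in, m: 0 released, 0.006 at its stop. Sprung: sinks from about 2.4 N of push, 5 N for 3 mm, 7 N for 6 mm, and comes back up when released. Keep it pressed in by 1 mm or more while it turns; 3 to 5 mm is a good press.
Mind the look-alikes: they are no part of the job. Leave any purple look-alike of the battery_box alone.

How it is judged:
By the outcome, as a careful person would: the job done as asked, in the order asked, and still so for the second after the job is handed in, with the robot touching nothing.
It also fails if it takes over 54 s, if anything falls off the work surface, if the arm or the gripper's body presses on something with over 40 N, if the wrist force passes 120 N, or if a joint passes its speed limit or range.

## Robot

A 7-joint arm with a two-finger parallel gripper is mounted at the origin on the work surface. World frame = base frame: x ahead of the robot, y to its left, z up, the work surface at z = 0. Lengths are in m, angles in rad, forces in N, time in s.
With the tool pointing down it reaches from about 0.35 to 0.775 m from the base axis. Payload 3.1 kg.
Tool frame: the origin (TCP) lies on the centre line of the jaws, within the pads' length; the fingertips stand 11 mm ahead of it and the grasp point (between the pads) lies 8 mm behind it (arm.tip_extent is the distance from the TCP to the fingertips, in m); z points along the fingers, y is the line along which they close (so a half turn about z gives the same grasp; the last joint's range is limited). The gripper opens to 85 mm and grips with 20 to 120 N. Pads are 22 mm wide; open, the fingers measure 114 mm over their backs; the gripper's body (76 mm by 85 mm) begins 54 mm behind the grasp point. The pads swing forward as they close: fully open they stand 13 mm farther back than shut.
Start: joints at [-1.377, 0.311, 0.014, 1.512, -0.004, 1.319, -0.027], TCP at [0.128, 0.535, 0.242] pointing down, gripper open.
Joint ranges: [-2.7, 2.7], [-0.3, 1.91], [-1.27, 1.3], [0.12, 2.57], [-1.44, 4.58], [0.2, 2.03], [-3.05, 3.05]. Speed limits (rad/s): [2.79, 2.79, 3.14, 3.14, 3.14, 3.14, 3.14].

## Interface

Orientations are given as a 3x3 rotation matrix whose columns are the frame's x, y, z axes.
In Python, from rig import arm gives the robot as it stands.
- The arm moves only by the tool send_rows, never from a script. Its argument "increments" is text: rows parted by semicolons, each of 5 numbers parted by spaces: the closure, from 0 (fully open) to 1 (shut), then the shift along the tool's x, y, z in cm, then the turn about the tool's z in rad. In form: fingers tx ty tz turn; .... A call has 1 to 20 rows; each row shifts and turns the commanded pose from where the row before left it, along the tool's axes as they then stand; what a row does not reach is not made up. A row lasts 1/10 s, in which the tool goes at most 50 mm and 8.59 degrees, less where a joint would pass 70% of its speed; a pose out of reach is approached as far as the arm can. A call is refused whole if a number of a shift passes 5 or a number of a turn 0.15, either way. A call with a gripper value outside its range is refused whole. The fingers move at their own pace and stop on an object; "grip_force" is the grip in N (left out, the last holds). Time passes only in rows, so rows that do not move let the fingers close. It gives the time, the measured TCP pose, the force, the opening and the grip force at its end, in the units of the state.
- arm.observe(): the state, without advancing time (a new reading comes with each control period).
- arm.grab_frame(name): name is "side" or "top"; returns the picture (480x640x3 uint8, blue, green, red); there is no depth.
- arm.get_calibration(name): a dict with "intrinsics" (3x3 intrinsics, pixels), "origin" and "orientation" of the camera in the world. Camera axes: x right, y down, z forward; pixel columns grow to the right and rows downward; lengths in m; the calibration is good to about 2 mm. A picture is of the moment at which its call begins. get_calibration takes no time and is no camera call.
- arm.finish_job(): hands the job in; it is judged then, once.
The state is a dict: "clock": time; "qpos": joint angles; "joint_vel": joint speeds; "joint_efforts": joint torques, N m; "ee_pos": TCP position; "orientation": TCP orientation; "force": force on the tool from outside, world axes, zero at the start; "wrist_torque": the same for the moment, N m; "gripper_width": finger opening in m; "grasp_force": force on a finger pad.
Only numpy, scipy, OpenCV 4.12 (cv2) and the standard library are available. Lean on these libraries where they do the work, as an engineer would, in place of code of your own. Each camera call takes 0.05 s, during which the arm holds its last target. There are 200 camera calls.

## Working session

There is one attempt and no reset: what is moved stays moved. The work goes in short steps, Python scripts to look and compute and a tool call to move; the robot and the scene stay as the last step left them, time stands still between calls to the robot, and variables do not carry over. Pictures are saved under pics/ and viewed, at most 10 in all, crops included, and the job is handed in when it is done.

Besides the shell and the picture viewer there is one more tool, called after "Emit:" in YAML: its name, and indented under it one key for each argument. send_rows: Moves the arm, as the interface text tells. Its arguments: {"type":"object","properties":{"increments":{"type":"string"},"grip_force":{"type":"number"}},"required":["increments"]}

```bash
mkdir -p pics
python3 - <<'E'
from rig import arm
import cv2,numpy as np
for n in("top","side"):
    cv2.imwrite(f"pics/{n}0.png",arm.grab_frame(n)); c=arm.get_calibration(n); print(n,c)
s=arm.observe();print(s['clock'],s['ee_pos'],s['orientation'],s['gripper_width'],s['force'],arm.tip_extent)
E
```

```text
top {'intrinsics': array([[456.55378503,   0.        , 323.36135959],
       [  0.        , 456.55378503, 241.29135043],
       [  0.        ,   0.        ,   1.        ]]), 'origin': array([0.26400766, 0.08208013, 0.97914755]), 'orientation': array([[-0.01569775, -0.98747346,  0.15700235],
       [-0.99967709,  0.0123619 , -0.02220115],
       [ 0.0199822 , -0.15730016, -0.98734866]])}
side {'intrinsics': array([[489.86191513,   0.        , 322.81336994],
       [  0.        , 489.86191513, 246.64728443],
       [  0.        ,   0.        ,   1.        ]]), 'origin': array([ 0.07471639, -0.70747064,  0.68349427]), 'orientation': array([[ 9.18033053e-01, -2.27713278e-01,  3.24595097e-01],
       [-3.96503846e-01, -5.27472780e-01,  7.51370192e-01],
       [ 1.18108750e-04, -8.18485876e-01, -5.74526637e-01]])}
0.1 [0.12831779 0.53418057 0.24133275] [[-9.72359463e-01  2.33488524e-01 -4.27886609e-04]
 [ 2.33488905e-01  9.72357229e-01 -2.08592946e-03]
 [-7.09819541e-05 -2.12818003e-03 -9.99997733e-01]] 0.08532585057544484 [-0.5343769  -0.29119795 -0.07182558] 0.011
```

View pics/top0.png

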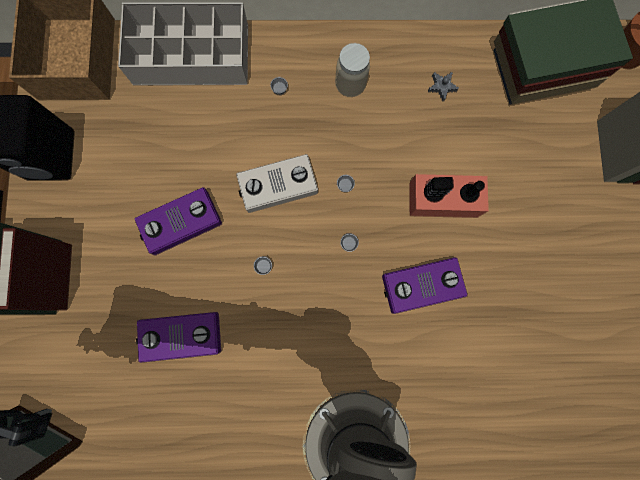

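View pics/side0.png

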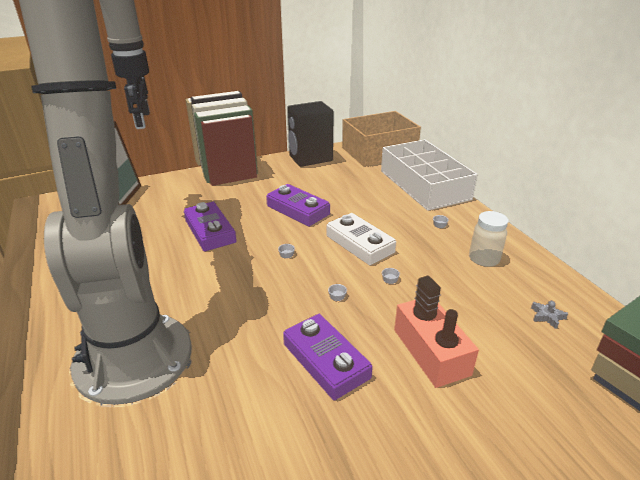

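Candidates for the box: the white one at top (277,183), with purple look-alikes at (178,220), (178,337) and (425,285). Candidates for the driver: the broad flat one at (438,188) and the slim one at (472,190). I choose the white box and the broad driver, and check both in an enlarged crop.

Run:
```python
import cv2,numpy as np
t=cv2.imread("pics/top0.png");s=cv2.imread("pics/side0.png")
f=lambda im,x,y,w,h,k:cv2.resize(im[y:y+h,x:x+w],None,fx=k,fy=k,interpolation=cv2.INTER_CUBIC)
a=np.hstack([f(t,230,148,100,75,4),f(t,400,158,100,75,4)])
b=np.hstack([f(s,318,205,100,75,4),f(s,385,265,100,75,4)])
# note: crop scale 4
cv2.imwrite("pics/crop.png",np.vstack([a,b]))
```

```text
(no output)
```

View pics/crop.png

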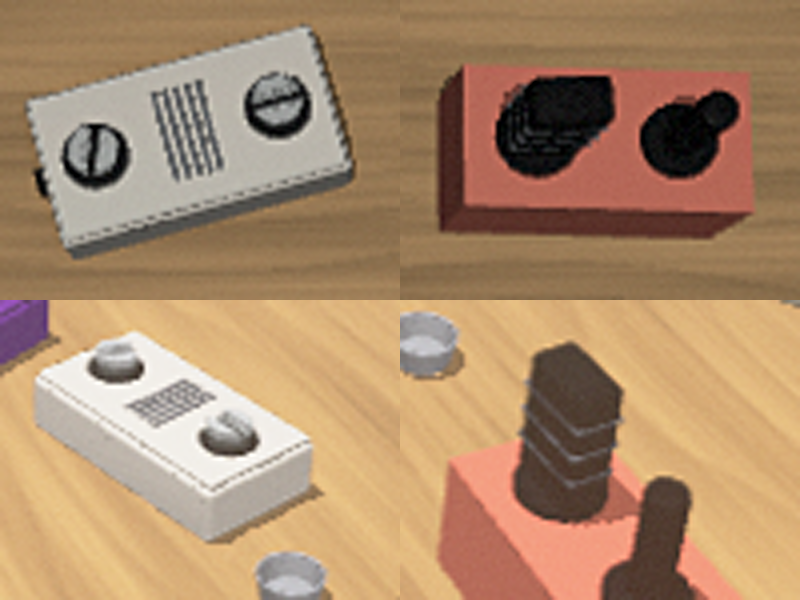

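The crop confirms both. The white box's left screw, at top pixel (254,187), has its slot crosswise; the right one, at (299.5,174), has it along the box. The broad flat handle sits in the left well and the slim one in the right. Next I fit the poses.

```bash
cat > h.py <<'E'
import cv2,numpy as np
from scipy.optimize import minimize
from rig import arm
C={n:arm.get_calibration(n) for n in("top","side")}
def proj(n,P):
    c=C[n];q=(np.atleast_2d(P)-c["origin"])@c["orientation"];q=q@c["intrinsics"].T;return q[:,:2]/q[:,2:]
def back(n,uv,z):
    c=C[n];uv=np.atleast_2d(np.array(uv,float));r=np.c_[uv,np.ones(len(uv))]@np.linalg.inv(c["intrinsics"]).T@c["orientation"].T
    return c["origin"]+r*((z-c["origin"][2])/r[:,2])[:,None]
def R2(a):return np.array([[np.cos(a),-np.sin(a)],[np.sin(a),np.cos(a)]])
t=np.linspace(0,2*np.pi,40)
def pts(x,y,a,xy,z):
    p=np.array(xy)@R2(a).T+[x,y];return np.c_[p,np.full(len(p),z)]
circ=lambda r:np.c_[r*np.cos(t),r*np.sin(t)]
E
python3 - <<'E'
from h import *
T=lambda p:[(230+u/4-.4,148+v/4-.4) for u,v in p]
H=lambda p:[(400+(u-400)/4-.4,158+v/4-.4) for u,v in p]
bc=back("top",T([(28,100),(312,27),(353,170),(70,246)]),.040);print("box corners",bc.round(4),bc.mean(0).round(4))
hc=back("top",H([(463,65),(750,72),(752,212),(463,207)]),.066);print("holder",hc.round(4),hc.mean(0).round(4))
sc=back("top",T([(97,153),(279,101)]),.053);print("screws",sc.round(4))
sl=back("top",T([(98,127),(92,183)]),.053);d=sl[0]-sl[1];print("slot dir",np.degrees(np.arctan2(d[1],d[0])))
d=sc[0]-sc[1];print("box y dir",np.degrees(np.arctan2(d[1],d[0])))
S=lambda p:[(318+u/4-.4,205+(v-300)/4-.4) for u,v in p]
print("screws side",back("side",S([(116,357),(229,432)]),.053).round(4))
# driver fit
im={n:cv2.imread(f"pics/{n}0.png") for n in C}
M={}
for n,(x0,y0,x1,y1) in dict(top=(405,165,458,210),side=(405,270,441,325)).items():
    k=(im[n].max(2)<(70 if n=="top" else 85)).astype(np.uint8)
    m=np.zeros_like(k);m[y0:y1,x0:x1]=k[y0:y1,x0:x1];M[n]=cv2.GaussianBlur(m*255,(0,0),1).astype(float)
rect=np.array([[20,12],[-20,12],[-20,-12],[20,-12]])/1000
def sil(n,p):
    x,y,a=p;m=np.zeros((480*4,640*4),np.uint8)
    for P in (np.r_[pts(x,y,a,rect,.072),pts(x,y,a,rect,.138)],np.r_[pts(x,y,a,circ(.022),.066),pts(x,y,a,circ(.022),.072)]):
        q=(proj(n,P)*4+2).astype(np.int32);cv2.fillConvexPoly(m,cv2.convexHull(q),255)
    return cv2.GaussianBlur(cv2.resize(m,(640,480),interpolation=cv2.INTER_AREA),(0,0),1).astype(float)
cost=lambda p,ns=("top","side"):sum(np.abs(sil(n,p)-M[n]).sum()/M[n].sum() for n in ns)
c0=back("top",[(435,190)],.072)[0]
for ns in (("top","side"),("top",),("side",)):
    best=min((minimize(lambda p:cost(p,ns),[*c0[:2],a],method="Nelder-Mead",options=dict(initial_simplex=[[c0[0],c0[1],a],[c0[0]+.008,c0[1],a],[c0[0],c0[1]+.008,a],[c0[0],c0[1],a+.2]])) for a in np.arange(0,3.1,.39)),key=lambda r:r.fun)
    print(ns,best.x,np.degrees(best.x[2]),best.fun)
    if len(ns)==2:
        o=[]
        for n,(x,y) in dict(top=(400,158),side=(375,255)).items():
            e=cv2.cvtColor(sil(n,best.x).astype(np.uint8),cv2.COLOR_GRAY2BGR)
            f=lambda a:cv2.resize(a[y:y+75,x:x+75],None,fx=4,fy=4);g=f(im[n]);cs,_=cv2.findContours((f(e)[...,0]>127).astype(np.uint8),0,1);cv2.drawContours(g,cs,-1,(0,255,0),1);o.append(g)
        cv2.imwrite("pics/fit.png",np.hstack(o))
E
```

```text
box corners [[0.5635 0.2431 0.04  ]
 [0.6028 0.0918 0.04  ]
 [0.5234 0.0709 0.04  ]
 [0.4838 0.22   0.04  ]] [0.5434 0.1565 0.04  ]
holder [[ 0.5491 -0.1323  0.066 ]
 [ 0.5439 -0.2827  0.066 ]
 [ 0.4691 -0.2783  0.066 ]
 [ 0.4734 -0.1287  0.066 ]] [ 0.5088 -0.2055  0.066 ]
screws [[0.5303 0.2046 0.053 ]
 [0.5576 0.1095 0.053 ]]
slot dir -5.438380416073221
box y dir 105.99494000276462
screws side [[0.5309 0.2024 0.053 ]
 [0.5552 0.1029 0.053 ]]
('top', 'side') [ 0.51153073 -0.16757571  1.27873382] 73.26605090076383 0.6277222330867958
('top',) [ 0.51013737 -0.16866158  1.81260906] 103.85484889035818 0.23110030760749034
('side',) [ 0.51333457 -0.16609803  1.27105721] 72.82621392035773 0.3282681477967822
```

View pics/fit.png

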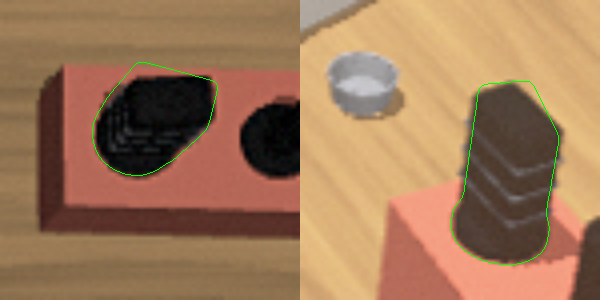

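The single-view fits disagree on yaw (73° against 104°) because the handle's corners are chamfered. I refit with a chamfered outline.

Run:
```python
from h import *
im={n:cv2.imread(f"pics/{n}0.png") for n in C}
M={}
for n,(x0,y0,x1,y1) in dict(top=(405,165,458,210),side=(405,270,441,325)).items():
    k=(im[n].max(2)<(70 if n=="top" else 85)).astype(np.uint8)
    k=cv2.morphologyEx(k,cv2.MORPH_CLOSE,np.ones((3,3)))
    m=np.zeros_like(k);m[y0:y1,x0:x1]=k[y0:y1,x0:x1];M[n]=cv2.GaussianBlur(m*255,(0,0),1).astype(float)
def oc(w,h,c): return np.array([[w,h-c],[w-c,h],[c-w,h],[-w,h-c],[-w,c-h],[c-w,-h],[w-c,-h],[w,c-h]])
def sil(n,p):
    x,y,a,c,tc,dx,dy=p;c=abs(c);tc=abs(tc);m=np.zeros((480*4,640*4),np.uint8);x,y=(x+dx,y+dy) if n=="side" else (x,y)
    for P in (np.r_[pts(x,y,a,oc(.02,.012,c),.072),pts(x,y,a,oc(.02,.012,c),.138-tc),pts(x,y,a,oc(.02-tc,.012-tc,max(c-tc,0)),.138)],np.r_[pts(x,y,a,circ(.022),.066),pts(x,y,a,circ(.022),.072)]):
        q=(proj(n,P)*4+2).astype(np.int32);cv2.fillConvexPoly(m,cv2.convexHull(q),255)
    return cv2.GaussianBlur(cv2.resize(m,(640,480),interpolation=cv2.INTER_AREA),(0,0),1).astype(float)
cost=lambda p:sum(np.abs(sil(n,p)-M[n]).sum()/M[n].sum() for n in M)+ (np.hypot(p[5],p[6])/.02)**2
R=[]
for a in np.radians([60,75,85,95,105,120,150]):
    x0=np.array([.511,-.168,a,.004,.003,0,0]);sx=np.vstack([x0]+[x0+np.eye(7)[i]*[.005,.005,.15,.003,.003,.003,.003][i] for i in range(7)])
    r=minimize(cost,x0,method="Nelder-Mead",options=dict(initial_simplex=sx,maxiter=500));R.append(r);print(np.degrees(r.x[2]).round(1),r.x.round(4),round(r.fun,3))
b=min(R,key=lambda r:r.fun).x
o=[]
for n,(x,y) in dict(top=(404,166),side=(395,262)).items():
    f=lambda a:cv2.resize(a[y:y+65,x:x+65],None,fx=6,fy=6,interpolation=cv2.INTER_CUBIC)
    g=np.clip(f(im[n]).astype(float)*2.2,0,255).astype(np.uint8);cs,_=cv2.findContours((f(sil(n,b).astype(np.uint8))>127).astype(np.uint8),0,1);cv2.drawContours(g,cs,-1,(0,255,0),1);o.append(g)
cv2.imwrite("pics/fit2.png",np.hstack(o))
```

```text
88.4 [ 5.1080e-01 -1.6870e-01  1.5426e+00  3.8000e-03  4.6000e-03  6.0000e-04
  6.0000e-04] 0.306
85.8 [ 5.1090e-01 -1.6910e-01  1.4975e+00  4.0000e-03  3.7000e-03 -1.0000e-04
  0.0000e+00] 0.323
87.9 [ 5.1080e-01 -1.6880e-01  1.5346e+00  4.0000e-03  5.2000e-03  9.0000e-04
  5.0000e-04] 0.301
89.7 [ 5.1090e-01 -1.6910e-01  1.5659e+00  4.6000e-03  5.4000e-03  1.4000e-03
  1.7000e-03] 0.297
87.6 [ 5.1120e-01 -1.6910e-01  1.5297e+00  4.0000e-03  6.2000e-03  1.3000e-03
  2.0000e-03] 0.297
94.2 [ 0.5112 -0.1687  1.6436  0.0046  0.0071  0.0025  0.0026] 0.304
89.5 [ 5.1100e-01 -1.6840e-01  1.5622e+00  4.3000e-03  5.6000e-03  1.3000e-03
  1.4000e-03] 0.299
```

View pics/fit2.png

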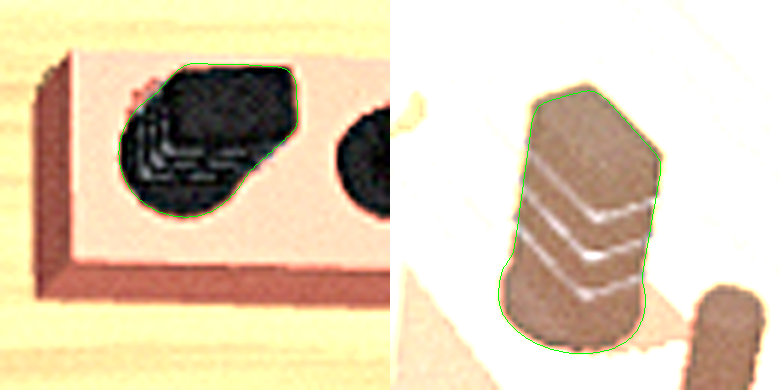

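The fit is good. The driver is at (0.511,-0.169) with blade yaw about 88.3°, and the screw is at about (0.5305,0.204) with its slot at about -5.4°. The box's long axis is at 104.7°, so the screw needs about 70° clockwise. I rotate the tool y to about -1.8° first, then travel.

Emit:
send_rows:
  increments: "0 0 0 0 0.14;0 0 0 0 0.14;0 0 0 0 0.14;0 0 0 0 0.14;0 0 0 0 0.14;0 0 0 0 0.14;0 0 0 0 0.14;0 0 0 0 0.14;0 0 0 0 0.14;0 0 0 0 0.107;0 -2 3 0 0;0 -2 3 0 0;0 -2 3 0 0;0 -2 3 0 0;0 -2 3 0 0;0 -2 3 0 0;0 -2 3 0 0;0 -2 3 0 0;0 -2 3 0 0;0 -2 3 0 0"
  grip_force: 60

```text
clock: 2.1
ee_pos: [0.4226, 0.3242, 0.2419]
orientation: [[0.032, 0.999, -0.001], [0.999, -0.032, -0.0], [-0.0, -0.001, -1.0]]
force: [0.1, 0.8, 1.0]
gripper_width: 0.0852
grasp_force: 0.0
```

Emit:
send_rows:
  increments: "0 -2.8 0.6 0 0;0 -2.8 0.6 0 0;0 -2.8 0.6 0 0;0 -2.8 0.6 0 0;0 -2.8 0.6 0 0;0 -2.8 0.6 0 0;0 -2.8 0.6 0 0;0 -2.8 0.6 0 0;0 -2.8 0.6 0 0;0 -2.8 0.6 0 0;0 -2.8 0.6 0 0;0 -2.8 0.6 0 0;0 -2.8 0.6 0 0;0 -2.8 0.6 0 0;0 -2.8 0.6 0 0;0 -2.8 0.6 0 0;0 -2.8 0.6 0 0;0 0 0 0 0;0 0 0 0 0"

```text
clock: 4.0
ee_pos: [0.5082, -0.154, 0.2418]
orientation: [[0.034, 0.999, -0.001], [0.999, -0.034, 0.001], [0.001, -0.001, -1.0]]
force: [0.8, 0.3, -0.5]
gripper_width: 0.0857
grasp_force: 0.0
```

```bash
cat > st.py <<'E'
import sys
from h import *
np.set_printoptions(suppress=True,precision=4)
s=arm.observe();R=np.array(s['orientation']);p=np.array(s['ee_pos'])
print(s['clock'],p,"yang",np.degrees(np.arctan2(R[1,1],R[0,1])).round(2),"z",R[:,2],"w",s['gripper_width'],"F",np.array(s['force']),"T",np.array(s['wrist_torque']),"g",s['grasp_force'],"q7",s['qpos'][6])
if len(sys.argv)>3: print("tool cm",R.T@(np.array([float(v) for v in sys.argv[1:4]])-p)*100)
E
python3 st.py .511 -.169 .1
```

```text
4.0 [ 0.5082 -0.154   0.2418] yang -1.93 z [-0.0012  0.0006 -1.    ] w 0.08567521267343671 F [ 0.7929  0.2647 -0.502 ] T [ 0.0465 -0.0035  0.013 ] g 0.0 q7 0.43237623217409915
tool cm [-1.5011  0.3448 14.1772]
```

Emit:
send_rows:
  increments: "0 -1.5 0.34 1 0;0 0 0 1.5 0;0 0 0 1.5 0;0 0 0 1.5 0;0 0 0 1.5 0;0 0 0 1.5 0;0 0 0 1.5 0;0 0 0 1.5 0;0 0 0 1.4 0;0 0 0 1.3 0;0 0 0 0 0;0 0 0 0 0"

```text
clock: 5.2
ee_pos: [0.5117, -0.1685, 0.1002]
orientation: [[0.032, 1.0, -0.0], [1.0, -0.032, 0.0], [0.0, -0.0, -1.0]]
force: [1.3, 0.3, -0.1]
gripper_width: 0.0854
grasp_force: 0.0
```

```bash
python3 st.py .511 -.169 .1
python3 - <<'E'
from h import *
o=[cv2.resize(arm.grab_frame(n)[y:y+100,x:x+100],None,fx=4,fy=4,interpolation=cv2.INTER_CUBIC) for n,(x,y) in dict(top=(400,130),side=(380,240)).items()]
cv2.imwrite("pics/pre.png",np.hstack(o))
E
```

```text
5.2 [ 0.5117 -0.1685  0.1002] yang -1.81 z [-0.0002  0.0001 -1.    ] w 0.08535185185863285 F [ 1.3168  0.2852 -0.1198] T [-0.0667  0.0259 -0.0173] g 0.0 q7 0.5573975373289698
tool cm [-0.0487 -0.0643  0.0229]
```

View pics/pre.png

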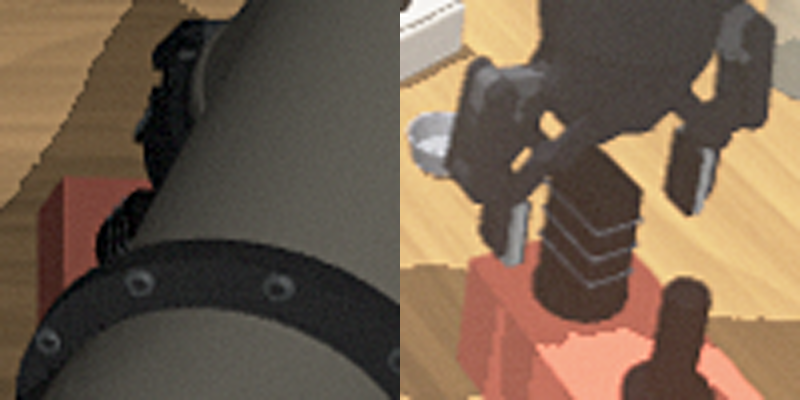

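The side crop shows the jaws straddling the broad handle, at about (592,220) in the crop, with both pads parallel to its flat faces. I close and lift.

Emit:
send_rows:
  increments: "1 0 0 0 0;1 0 0 0 0;1 0 0 0 0;1 0 0 0 0;1 0 0 0 0;1 0 0 0 0;1 0 0 0 0;1 0 0 0 0;1 0 0 0 0;1 0 0 0 0;1 0 0 0 0;1 0 0 0 0"
  grip_force: 60

```text
clock: 6.5
ee_pos: [0.5119, -0.1689, 0.1005]
orientation: [[0.032, 0.999, 0.001], [0.999, -0.032, -0.0], [-0.0, 0.001, -1.0]]
force: [1.2, -0.3, 3.5]
gripper_width: 0.0234
grasp_force: 59.0
```

Emit:
send_rows:
  increments: "1 0 0 -0.5 0;1 0 0 -0.8 0;1 0 0 -1 0;1 0 0 -1 0;1 0 0 -1 0;1 0 0 -1 0;1 0 0 -1 0;1 0 0 -1 0;1 0 0 -1 0;1 0 0 -1 0;1 0 0 -1 0;1 0 0 -1 0;1 0 0 -1 0;1 0 0 -1 0;1 0 0 -0.7 0;1 0 0 0 0;1 0 0 0 0"

```text
clock: 8.2
ee_pos: [0.5115, -0.1687, 0.2402]
orientation: [[0.032, 0.999, -0.0], [0.999, -0.032, 0.0], [0.0, -0.0, -1.0]]
force: [-0.7, -0.8, -1.0]
gripper_width: 0.0236
grasp_force: 58.8
```

```bash
python3 st.py .5305 .204 .24
```

```text
8.2 [ 0.5115 -0.1687  0.2402] yang -1.83 z [-0.0002  0.0002 -1.    ] w 0.023565870593986925 F [-0.6764 -0.7524 -1.0098] T [0.0046 0.0283 0.0504] g 58.793529868125916 q7 0.4680473992588412
tool cm [37.3133  0.7102  0.0247]
```

Emit:
send_rows:
  increments: "1 1.0 0 0 0;1 2.2 0.05 0 0;1 2.2 0.05 0 0;1 2.2 0.05 0 0;1 2.2 0.05 0 0;1 2.2 0.05 0 0;1 2.2 0.05 0 0;1 2.2 0.05 0 0;1 2.2 0.05 0 0;1 2.2 0.05 0 0;1 2.2 0.05 0 0;1 2.2 0.05 0 0;1 2.2 0.05 0 0;1 2.2 0.05 0 0;1 2.2 0.05 0 0;1 2.2 0 0 0;1 2.2 0 0 0;1 1.5 0 0 0;1 0 0 0 0"

```text
clock: 10.1
ee_pos: [0.5294, 0.2117, 0.2394]
orientation: [[0.026, 1.0, -0.002], [1.0, -0.026, 0.001], [0.001, -0.002, -1.0]]
force: [-0.3, 1.3, -2.3]
gripper_width: 0.0233
grasp_force: 58.8
```

Emit:
send_rows:
  increments: "1 0 0 0 -0.13;1 0 0 0 -0.13;1 0 0 0 -0.13;1 0 0 0 -0.13;1 0 0 0 -0.13;1 0 0 0 -0.13;1 0 0 0 -0.13;1 0 0 0 -0.13;1 0 0 0 -0.13;1 0 0 0 -0.13;1 0 0 0 -0.13;1 0 0 0 -0.078;1 0 0 0 0;1 0 0 0 0"

```text
clock: 11.5
ee_pos: [0.5307, 0.2065, 0.2402]
orientation: [[-0.995, 0.098, -0.0], [0.098, 0.995, -0.001], [0.0, -0.001, -1.0]]
force: [-0.6, -0.3, -2.1]
gripper_width: 0.0234
grasp_force: 58.6
```

```bash
python3 st.py .5305 .204 .17
```

```text
11.5 [0.5307 0.2065 0.2402] yang 84.38 z [-0.0002 -0.0008 -1.    ] w 0.0233542035021735 F [-0.5887 -0.299  -2.0709] T [-0.0627 -0.0159  0.0182] g 58.58097195625305 q7 1.1612580326813406
tool cm [-0.005  -0.2458  7.0231]
```

Emit:
send_rows:
  increments: "1 0 -0.2 1 0;1 0 -0.05 1.5 0;1 0 0 1.5 0;1 0 0 1.5 0;1 0 0 1.5 0;1 0 0 0 0;1 0 0 0 0"

```text
clock: 12.2
ee_pos: [0.5301, 0.2049, 0.1699]
orientation: [[-0.995, 0.095, -0.001], [0.095, 0.995, -0.001], [0.001, -0.001, -1.0]]
force: [0.2, 0.8, -1.1]
gripper_width: 0.0237
grasp_force: 58.7
```

```bash
python3 st.py .5305 .204 .14
python3 - <<'E'
from h import *
im=arm.grab_frame("side"); cv2.imwrite("pics/side_ins.png",im)
cv2.imwrite("pics/ins.png",cv2.resize(im[175:275,315:425],None,fx=6,fy=6,interpolation=cv2.INTER_CUBIC))
p=np.array(arm.observe()['ee_pos']);print(proj("side",[p-[0,0,.092],p-[0,0,.034],[.5305,.204,.053],[.5305,.204,.047]]))
E
```

```text
12.2 [0.5301 0.2049 0.1699] yang 84.53 z [-0.0008 -0.0007 -1.    ] w 0.023680489881364043 F [ 0.2376  0.8448 -1.0971] T [-0.0515 -0.0511 -0.0487] g 58.67104947566986 q7 1.1802108668967837
tool cm [-0.0473 -0.0868  2.9884]
[[346.31723152 209.24291005]
 [347.00243715 187.89897437]
 [346.1573508  218.5626589 ]
 [346.0899174  220.65070604]]
```

View pics/ins.png

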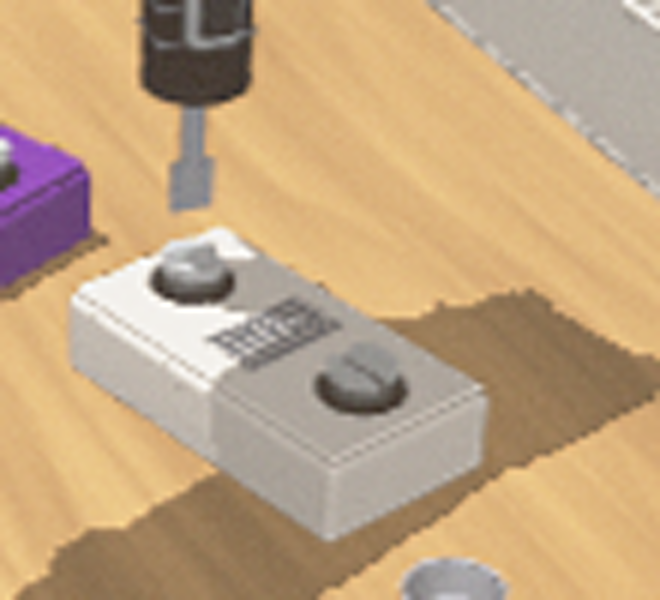

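The crop shows the blade tip at (346.4,209.3), matching its projection, directly above the screw top at about (346.8,217.7), with the slot roughly parallel to the blade. I descend slowly.

Emit:
send_rows:
  increments: "1 -0.03 -0.12 1 0;1 0 0 0.8 0;1 0 0 0.4 0;1 0 0 0.2 0;1 0 0 0.2 0;1 0 0 0.2 0;1 0 0 0.2 0;1 0 0 0.1 0;1 0 0 0 0;1 0 0 0 0"

```text
clock: 13.25
ee_pos: [0.5311, 0.205, 0.14]
orientation: [[-0.996, 0.094, 0.002], [0.094, 0.996, 0.002], [-0.001, 0.002, -1.0]]
force: [-0.7, 2.4, 2.2]
gripper_width: 0.0235
grasp_force: 59.1
```

```bash
python3 st.py .5305 .204 .135
```

```text
13.25 [0.5311 0.205  0.14  ] yang 84.59 z [ 0.0016  0.0016 -1.    ] w 0.02349371096361925 F [-0.6585  2.3501  2.2065] T [0.6327 0.0014 0.0194] g 59.147804975509644 q7 1.190826974540189
tool cm [ 0.0528 -0.1021  0.5006]
```

Emit:
send_rows:
  increments: "1 0 0.15 0.1 0;1 0 0.05 0.1 0;1 0 0 0.1 0;1 0 0 0.1 0;1 0 0 0 0;1 0 0 0 0"

```text
clock: 13.85
ee_pos: [0.5312, 0.2061, 0.1356]
orientation: [[-0.996, 0.095, 0.001], [0.095, 0.996, 0.0], [-0.001, 0.0, -1.0]]
force: [1.0, 1.4, 3.7]
gripper_width: 0.0234
grasp_force: 59.4
```

```bash
python3 st.py .5305 .2055 .135
```

```text
13.85 [0.5312 0.2061 0.1356] yang 84.57 z [ 0.0009  0.0002 -1.    ] w 0.02344783722480557 F [0.9813 1.3731 3.7111] T [ 0.3789 -0.2458  0.035 ] g 59.38005566596985 q7 1.1888271560531842
tool cm [ 0.0604 -0.0638  0.0587]
```

Emit:
send_rows:
  increments: "1 0 0.05 0.1 0;1 0 0 0 0.08;1 0 0 0 0.08;1 0 0 0 0.08;1 0 0 0 0.08;1 0 0 0 0.08;1 0 0 0 0.08;1 0 0 0 0"

```text
clock: 14.65
ee_pos: [0.5314, 0.2071, 0.1347]
orientation: [[-0.84, 0.543, 0.002], [0.543, 0.84, 0.001], [-0.001, 0.001, -1.0]]
force: [1.5, 2.6, 3.8]
gripper_width: 0.0232
grasp_force: 59.5
```

```bash
python3 st.py .5305 .2055 .1345
```

```text
14.65 [0.5314 0.2071 0.1347] yang 57.1 z [ 0.0016  0.0008 -1.    ] w 0.023225662312874366 F [1.4723 2.6431 3.7572] T [ 0.6175 -0.444   0.0283] g 59.51225459575653 q7 0.7505403117523249
tool cm [-0.0127 -0.1837  0.0199]
```

Emit:
send_rows:
  increments: "1 0 0.1 0 0;1 0 0 0 0.08;1 0 0 0 0.08;1 0 0 0 0.08;1 0 0 0 0.08;1 0 0 0 0.08;1 0 0 0 0.08;1 0 0 0 0"

```text
clock: 15.45
ee_pos: [0.5316, 0.2075, 0.1344]
orientation: [[-0.495, 0.869, 0.0], [0.869, 0.495, -0.0], [-0.0, 0.0, -1.0]]
force: [1.4, 1.3, 5.0]
gripper_width: 0.0236
grasp_force: 59.6
```

```bash
python3 st.py .5305 .2065 .1345;python3 - <<'E'
from h import *
im=arm.grab_frame("side")
cv2.imwrite("pics/turn.png",cv2.resize(im[175:275,315:425],None,fx=6,fy=6,interpolation=cv2.INTER_CUBIC))
E
```

```text
15.45 [0.5316 0.2075 0.1344] yang 29.64 z [ 0.0004 -0.     -1.    ] w 0.023584595874047834 F [1.3908 1.2605 5.0468] T [ 0.4547 -0.2943  0.0263] g 59.59907412528992 q7 0.31538056350368243
tool cm [-0.0309 -0.1386 -0.008 ]
```

View pics/turn.png

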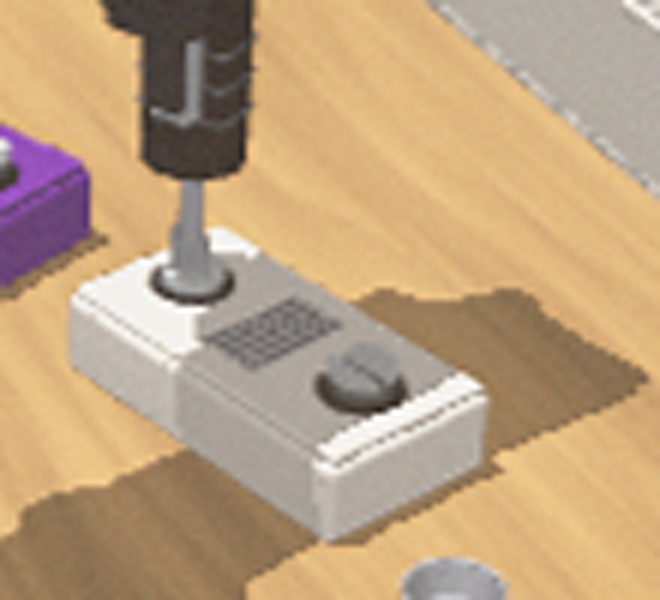

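The crop shows the blade seated in the pressed screw at about (347,220). I continue to the stop.

Emit:
send_rows:
  increments: "1 0 0 0 0.08;1 0 0 0 0.08;1 0 0 0 0.08;1 0 0 0 0.05;1 0 0 0 0.05;1 0 0 0 0.04;1 0 0 0 0;1 0 0 0 0"

```text
clock: 16.3
ee_pos: [0.5316, 0.2075, 0.1344]
orientation: [[-0.138, 0.99, 0.0], [0.99, 0.138, 0.0], [0.0, 0.0, -1.0]]
force: [1.5, 1.2, 4.2]
gripper_width: 0.0237
grasp_force: 59.7
```

```bash
python3 st.py .5305 .2065 .1345
```

```text
16.3 [0.5316 0.2075 0.1344] yang 7.91 z [ 0.0004  0.0003 -1.    ] w 0.023692889252774463 F [1.455  1.2092 4.2022] T [ 0.4895 -0.4813  0.0084] g 59.659109115600586 q7 -0.026165791082907074
tool cm [-0.0878 -0.119  -0.009 ]
```

Emit:
send_rows:
  increments: "1 0 0 0 0.04;1 0 0 0 0.03;1 0 0 0 0;1 0 0 0 0"

```text
clock: 16.7
ee_pos: [0.5316, 0.2075, 0.1344]
orientation: [[-0.067, 0.998, 0.001], [0.998, 0.067, 0.0], [0.0, 0.001, -1.0]]
force: [1.8, 1.4, 4.0]
gripper_width: 0.0234
grasp_force: 59.7
```

```bash
python3 st.py
```

```text
16.7 [0.5316 0.2075 0.1344] yang 3.84 z [ 0.0005  0.0002 -1.    ] w 0.02339756483167327 F [1.7524 1.4259 3.9647] T [ 0.5206 -0.4854  0.0116] g 59.65298295021057 q7 -0.08986413212519812
```

Emit:
send_rows:
  increments: "1 0 0 0 0.04;1 0 0 0 0.03;1 0 0 0 0;1 0 0 0 0"

```text
clock: 17.1
ee_pos: [0.5315, 0.2075, 0.1344]
orientation: [[0.003, 1.0, 0.0], [1.0, -0.003, 0.0], [0.0, 0.0, -1.0]]
force: [1.3, 1.6, 3.8]
gripper_width: 0.0234
grasp_force: 59.6
```

```bash
python3 st.py
```

```text
17.1 [0.5315 0.2075 0.1344] yang -0.18 z [ 0.0005  0.0001 -1.    ] w 0.023403450949419456 F [1.2924 1.5958 3.8334] T [ 0.5794 -0.5612  0.0044] g 59.62966561317444 q7 -0.15275829295432797
```

Run:
```python
from h import *
im=arm.grab_frame("side")
a=cv2.resize(im[170:240,310:410],None,fx=8,fy=8,interpolation=cv2.INTER_CUBIC)
cv2.imwrite("pics/turn2.png",a)
```

```text
(no output)
```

View pics/turn2.png

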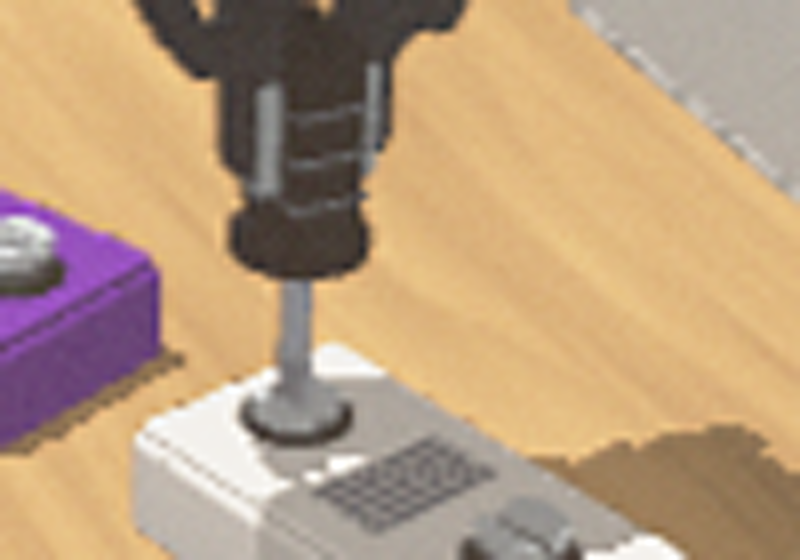

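Emit:
send_rows:
  increments: "1 0 0 0.1 0;1 0 0 0 0.03;1 0 0 0 0.03;1 0 0 0 0.03;1 0 0 0 0;1 0 0 0 0"

```text
clock: 17.75
ee_pos: [0.5316, 0.2074, 0.1335]
orientation: [[0.093, 0.996, 0.001], [0.996, -0.093, -0.0], [0.0, 0.001, -1.0]]
force: [1.1, 1.4, 5.1]
gripper_width: 0.0234
grasp_force: 59.9
```

```bash
python3 st.py
python3 - <<'E'
from h import *
T=[]
for i in range(6):
    arm.grab_frame("side");s=arm.observe();T.append([*s['force'],*s['wrist_torque'],s['joint_efforts'][6]])
print(np.mean(T,0).round(3),np.std(T,0).round(3))
E
```

```text
17.75 [0.5316 0.2074 0.1335] yang -5.35 z [ 0.0006 -0.     -1.    ] w 0.023382313621799152 F [1.0632 1.3633 5.0516] T [ 0.4973 -0.5463  0.1488] g 59.85865116119385 q7 -0.23285911804226522
[ 1.603  1.962  4.665  0.509 -0.592  0.152 -0.15 ] [0.583 0.335 0.734 0.017 0.038 0.032 0.   ]
```

Torque has risen to 0.15 N m, well above the 0.05 N m running torque, so the stop is near. One more nudge to confirm.

Emit:
send_rows:
  increments: "1 0 0 0 0.03;1 0 0 0 0;1 0 0 0 0"

```text
clock: 18.35
ee_pos: [0.5316, 0.2074, 0.1335]
orientation: [[0.123, 0.992, 0.001], [0.992, -0.123, -0.0], [-0.0, 0.001, -1.0]]
force: [2.7, 2.0, 4.7]
gripper_width: 0.0234
grasp_force: 59.9
```

```bash
python3 st.py
python3 - <<'E'
from h import *
T=[]
for i in range(6):
    arm.grab_frame("side");s=arm.observe();T.append([*s['force'],*s['wrist_torque'],s['joint_efforts'][6]])
print(np.mean(T,0).round(3))
E
```

```text
18.35 [0.5316 0.2074 0.1335] yang -7.07 z [ 0.0005 -0.0001 -1.    ] w 0.023444777675670256 F [2.6657 2.0311 4.7087] T [ 0.5768 -0.5708  0.259 ] g 59.93732392787933 q7 -0.2595319446781245
[ 1.818  1.748  4.973  0.516 -0.56   0.197 -0.202]
```

The torque keeps climbing with angle, so the stop is met. I unload by 0.16 rad, within the play, and lift straight up.

Emit:
send_rows:
  increments: "1 0 0 0 -0.08;1 0 0 0 -0.08;1 0 0 0 0;1 0 0 -0.3 0;1 0 0 -0.3 0;1 0 0 -0.4 0;1 0 0 -0.5 0;1 0 0 -1 0;1 0 0 -1.5 0;1 0 0 -1.5 0;1 0 0 -1.5 0;1 0 0 -1.5 0;1 0 0 -1.5 0;1 0 0 0 0"

```text
clock: 20.05
ee_pos: [0.5318, 0.207, 0.2353]
orientation: [[-0.036, 0.999, 0.002], [0.999, 0.036, 0.001], [0.001, 0.002, -1.0]]
force: [0.4, 0.2, -0.9]
gripper_width: 0.0239
grasp_force: 59.3
```

```bash
python3 st.py .5117 -.1687 .24
python3 - <<'E'
from h import *
s=arm.grab_frame("side");t=arm.grab_frame("top")
f=lambda im,x,y,w,h,k:cv2.resize(im[y:y+h,x:x+w],None,fx=k,fy=k,interpolation=cv2.INTER_CUBIC)
cv2.imwrite("pics/after.png",np.hstack([f(s,315,165,100,100,4),f(t,225,130,100,100,4)]))
E
```

```text
20.05 [0.5318 0.207  0.2353] yang 2.05 z [ 0.0018  0.0006 -1.    ] w 0.023855315941379473 F [ 0.3931  0.2118 -0.8552] T [-0.0036 -0.0347  0.0288] g 59.254236817359924 q7 -0.16378362345567926
tool cm [-37.4736  -3.3441  -0.4971]
```

View pics/after.png

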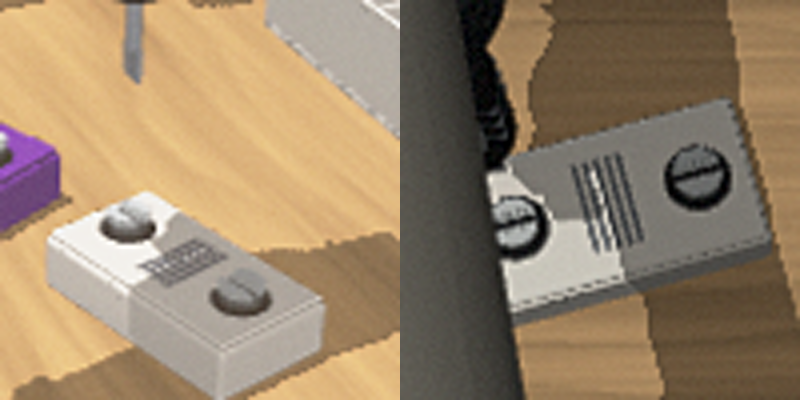

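The last allowed picture shows the screw's slot in line with the box and parallel to the home screw's slot; in the top half the two run (500,230)-(545,217) and (672,182)-(722,170). I return the driver to its well.

Emit:
send_rows:
  increments: "1 0 0 -0.5 0.068;1 -1.2 0 0 0;1 -2.2 -0.05 0 0;1 -2.2 -0.05 0 0;1 -2.2 -0.05 0 0;1 -2.2 -0.05 0 0;1 -2.2 -0.05 0 0;1 -2.2 -0.05 0 0;1 -2.2 -0.05 0 0;1 -2.2 -0.05 0 0;1 -2.2 -0.05 0 0;1 -2.2 -0.05 0 0;1 -2.2 -0.05 0 0;1 -2.2 -0.05 0 0;1 -2.2 -0.05 0 0;1 -2.2 -0.05 0 0;1 -2.2 -0.05 0 0;1 -2.2 -0.03 0 0;1 -1.2 0 0 0;1 0 0 0 0"

```text
clock: 22.15
ee_pos: [0.51, -0.171, 0.2379]
orientation: [[0.036, 0.999, -0.002], [0.999, -0.036, -0.001], [-0.001, -0.002, -1.0]]
force: [0.3, 0.2, -0.5]
gripper_width: 0.0236
grasp_force: 59.2
```

Emit:
send_rows:
  increments: "1 0 0 0 0;1 0 0 0 0;1 0 0 0 0"

```text
clock: 22.45
ee_pos: [0.5119, -0.1666, 0.2381]
orientation: [[0.029, 1.0, -0.0], [1.0, -0.029, 0.001], [0.001, -0.0, -1.0]]
force: [-0.8, 0.0, -1.5]
gripper_width: 0.0234
grasp_force: 59.2
```

```bash
python3 st.py .5117 -.1687 .165
python3 - <<'E'
from h import *
# blade tip location in the side view versus expectation (grey blade pixels)
p=np.array(arm.observe()['ee_pos']);u=proj("side",[p-[0,0,.092],p-[0,0,.034]]);print(u)
im=arm.grab_frame("side").astype(int)
for v in range(int(u[1,1])+2,int(u[0,1])+6,3):
    r=im[v,int(u[0,0])-16:int(u[0,0])+17];k=np.where((r.max(1)-r.min(1)<28)&(r.max(1)>60))[0]
    print(v,(k.min()+int(u[0,0])-16,k.max()+int(u[0,0])-16) if len(k) else None)
E
```

```text
22.45 [ 0.5119 -0.1666  0.2381] yang -1.67 z [-0.0002  0.0009 -1.    ] w 0.0234068661990346 F [-0.7985  0.0118 -1.4813] T [0.0149 0.0011 0.0512] g 59.19857740402222 q7 0.48757542324325187
tool cm [-0.221  -0.0123  7.3122]
[[429.5887729  278.06008843]
 [433.91217613 251.10023325]]
253 (np.int64(425), np.int64(445))
256 (np.int64(429), np.int64(443))
259 (np.int64(431), np.int64(435))
262 (np.int64(431), np.int64(435))
265 (np.int64(429), np.int64(434))
268 (np.int64(428), np.int64(434))
271 (np.int64(428), np.int64(434))
274 (np.int64(428), np.int64(434))
277 (np.int64(430), np.int64(433))
280 None
283 None
```

The blade tip is where expected (row about 278, column about 430). I lower it in.

Emit:
send_rows:
  increments: "1 -0.2 0 1.3 0;1 0 0 2 0;1 0 0 2 0;1 0 0 1.5 0;1 0 0 1 0;1 0 0 1 0;1 0 0 1 0;1 0 0 1 0;1 0 0 1 0;1 0 0 0.8 0;1 0 0 0.6 0;1 0 0 0.3 0;1 0 0 0 0;1 0 0 0 0"

```text
clock: 23.9
ee_pos: [0.5118, -0.1703, 0.1036]
orientation: [[0.032, 0.999, 0.001], [0.999, -0.032, -0.0], [-0.0, 0.001, -1.0]]
force: [-0.5, 0.4, -0.8]
gripper_width: 0.0233
grasp_force: 59.2
```

```bash
python3 st.py .5117 -.1687 .1
```

```text
23.9 [ 0.5118 -0.1703  0.1036] yang -1.83 z [ 0.0007 -0.0002 -1.    ] w 0.02330683459382747 F [-0.4502  0.4054 -0.8285] T [ 0.0238  0.0166 -0.0184] g 59.20133829116821 q7 0.5831730562525834
tool cm [ 0.1595 -0.0148  0.3607]
```

Emit:
send_rows:
  increments: "1 0.12 0 0.1 0;1 0 0 0.1 0;1 0 0 0.1 0;1 0 0 0 0;1 0 0 0 0"

```text
clock: 24.4
ee_pos: [0.5118, -0.1689, 0.1006]
orientation: [[0.032, 0.999, 0.001], [0.999, -0.032, 0.0], [0.0, 0.001, -1.0]]
force: [0.2, 0.4, 1.2]
gripper_width: 0.0231
grasp_force: 59.5
```

```bash
python3 st.py .5117 -.1687 .1
```

```text
24.4 [ 0.5118 -0.1689  0.1006] yang -1.82 z [ 0.0005  0.0002 -1.    ] w 0.02311134217793823 F [0.1596 0.3904 1.1966] T [ 0.047   0.1091 -0.0184] g 59.45842266082764 q7 0.5833792579242513
tool cm [ 0.0162 -0.0073  0.0558]
```

The guard is touching the block's top. I release and retreat.

Emit:
send_rows:
  increments: "0.7 0 0 0 0;0.6 0 0 0 0;0.4 0 0 0 0;0.2 0 0 0 0;0 0 0 0 0;0 0 0 0 0;0 0 0 0 0;0 0 0 0 0;0 0 0 0 0;0 0 0 0 0"
  grip_force: 20

```text
clock: 25.4
ee_pos: [0.5115, -0.1689, 0.1003]
orientation: [[0.032, 0.999, 0.0], [0.999, -0.032, 0.0], [0.0, 0.0, -1.0]]
force: [-0.5, -0.4, 0.1]
gripper_width: 0.0855
grasp_force: 0.0
```

Emit:
send_rows:
  increments: "0 0 0 -0.5 0;0 0 0 -1 0;0 0 0 -1.5 0;0 0 0 -2 0;0 0 0 -2 0;0 0 0 -2 0;0 0 0 -2 0;0 0 0 -2 0;0 0 0 -1 0;0 2 -1 0 0;0 2 -1 0 0;0 2 -1 0 0;0 2 -1 0 0;0 2 -1 0 0;0 2 -1 0 0;0 2 -1 0 0;0 0 0 0 0;0 0 0 0 0;0 0 0 0 0"

```text
clock: 27.3
ee_pos: [0.4463, -0.0281, 0.2405]
orientation: [[0.034, 0.999, 0.001], [0.999, -0.034, -0.001], [-0.001, 0.001, -1.0]]
force: [0.1, -0.0, 0.1]
gripper_width: 0.0853
grasp_force: 0.0
```

```bash
python3 st.py
python3 - <<'E'
from h import *
im=arm.grab_frame("side");a=cv2.imread("pics/side0.png")
k=lambda i:(i[270:325,400:445].max(2)<85).astype(np.uint8)
print("driver mask IoU",(k(im)&k(a)).sum()/(k(im)|k(a)).sum())
t=arm.grab_frame("top")
# slot lines on the two screws of the white box: dark line via gradient structure tensor
for n,(u,v) in dict(undone=(254,187),home=(299.5,174)).items():
    g=cv2.resize(cv2.cvtColor(t,6)[int(v)-4:int(v)+5,int(u)-4:int(u)+5],None,fx=6,fy=6,interpolation=cv2.INTER_CUBIC).astype(np.float32)
    x=cv2.Sobel(g,5,1,0);y=cv2.Sobel(g,5,0,1);print(n,"line angle",np.degrees(.5*np.arctan2(2*(x*y).sum(),(x*x-y*y).sum())+np.pi/2)%180, g.mean())
E
```

```text
27.3 [ 0.4463 -0.0281  0.2405] yang -1.94 z [ 0.0007 -0.0008 -1.    ] w 0.08525478318761476 F [ 0.1071 -0.0303  0.0563] T [ 0.0269 -0.0117 -0.0287] g 0.0 q7 0.07969489518671356
driver mask IoU 0.6436781609195402
undone line angle 165.02626 110.88032
home line angle 168.48805 118.1893
```

Run:
```python
from h import *
im=arm.grab_frame("side");a=cv2.imread("pics/side0.png")
for v in range(268,328,5):
    o=[]
    for i in (a,im):
        k=np.where(i[v,395:442].max(1)<85)[0]+395;o.append((k.min(),k.max(),len(k)) if len(k) else None)
    print(v,*o)
# slot line on earlier start image for noise reference of the home screw, and refined angle now
for nm,t in(("start",cv2.imread("pics/top0.png")),("now",arm.grab_frame("top"))):
  for n,(u,v) in dict(undone=(254,187),home=(299,173)).items():
    for r in(3,5):
        g=cv2.resize(cv2.cvtColor(t,6)[v-r:v+r+1,u-r:u+r+1],None,fx=6,fy=6,interpolation=cv2.INTER_CUBIC).astype(np.float32)
        x=cv2.Sobel(g,5,1,0);y=cv2.Sobel(g,5,0,1);print(nm,n,r,(np.degrees(.5*np.arctan2(2*(x*y).sum(),(x*x-y*y).sum())+np.pi/2)%180).round(1))
```

```text
268 None None
273 None None
278 (np.int64(421), np.int64(429), 9) (np.int64(421), np.int64(431), 7)
283 (np.int64(419), np.int64(435), 17) (np.int64(420), np.int64(436), 14)
288 (np.int64(418), np.int64(439), 20) (np.int64(419), np.int64(440), 14)
293 (np.int64(418), np.int64(439), 20) (np.int64(420), np.int64(439), 17)
298 (np.int64(416), np.int64(437), 15) (np.int64(418), np.int64(438), 11)
303 (np.int64(416), np.int64(436), 12) (np.int64(417), np.int64(437), 7)
308 (np.int64(414), np.int64(433), 18) (np.int64(415), np.int64(433), 13)
313 (np.int64(414), np.int64(436), 23) (np.int64(416), np.int64(437), 14)
318 (np.int64(419), np.int64(432), 14) (np.int64(421), np.int64(433), 12)
323 None None
start undone 3 97.6
start undone 5 96.6
start home 3 169.7
start home 5 167.7
now undone 3 162.3
now undone 5 165.9
now home 3 169.7
now home 5 167.9
```

Run:
```python
from h import *
F={n:np.mean([cv2.cvtColor(arm.grab_frame(n),6).astype(np.float32) for _ in range(8)],0) for n in C}
a=np.radians(104.7);d=np.array([np.cos(a),np.sin(a)]);c=np.array([.5434,.1565])
# rectify each screw's top to a metric patch (0.25 mm/px, rows along box long axis) and score slot angle by dark-line integral
def patch(n,ctr,dx=(0,0)):
    g=np.arange(-8,8.01,.25)/1000;X,Y=np.meshgrid(g,g)
    P=np.c_[(ctr[0]+X).ravel(),(ctr[1]+Y).ravel(),np.full(X.size,.053)]
    q=proj(n,P).astype(np.float32);return cv2.remap(F[n],q[:,0].reshape(X.shape).copy(),q[:,1].reshape(X.shape).copy(),cv2.INTER_CUBIC)
for n in C:
  for nm,s in(("turned",.05),("home",-.05)):
    ctr=c+s*d;p=cv2.GaussianBlur(patch(n,ctr),(0,0),2);x=cv2.Sobel(p,5,1,0);y=cv2.Sobel(p,5,0,1);o=[]
    yy,xx=np.mgrid[-32:33,-32:33]
    for r in(18,24,30):
        m=(xx**2+yy**2<r*r);o.append(np.degrees(.5*np.arctan2(2*(x*y*m).sum(),((x*x-y*y)*m).sum())+np.pi/2)%180)
    print(n,nm,np.round(o,1))
```

```text
top turned [104.8 107.6 107.6]
top home [105.6 101.7 102.2]
side turned [101.8 100.   97.5]
side home [105.2 104.9 103.5]
```

The turned slot measures about 104° (top about 106°, side about 100°), against 104.7° for the box, and the torque confirmed the stop. The driver stands where it started. I hand in.

```bash
python3 -c "
from rig import arm
print(arm.finish_job())"
```

```text
the job is handed in; nothing more can be done
None
```

The undone screw is pressed in and turned clockwise to its stop, with its slot in line with the box's long side (within a few degrees by camera). The screwdriver is standing back in its well, released, and the job was handed in at about 28 s; no verdict came back.

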